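Strip the desk fan for cleaning: left-hand spinner nut, then the blade

ROBOT

A 6-joint arm with a two-finger parallel gripper is mounted at the origin on the work surface. World frame = base frame: x ahead of the robot, y to its left, z up, the work surface at z = 0. Lengths are in m, angles in rad, forces in N, time in s.
With the tool pointing down it reaches from about 0.425 to 0.95 m from the base axis. Payload 3.5 kg.
Tool frame: the origin (TCP) lies midway between the tips of the shut fingers; the grasp point (between the pads) lies 19 mm behind it; z points along the fingers, y is the line along which they close (so a half turn about z gives the same grasp; the last joint's range is limited). The gripper opens to 85 mm and grips with 20 to 120 N. Pads are 22 mm wide; open, the fingers measure 114 mm over their backs; the gripper's body (76 mm by 85 mm) begins 54 mm behind the grasp point. The pads swing forward as they close: fully open they stand 13 mm farther back than shut.
Start: joints at [1.169, 0.286, 1.577, -0, 1.279, -0.15], TCP at [0.168, 0.654, 0.197] pointing down, gripper open.
Joint ranges: [-2.77, 2.77], [-0.9, 2.22], [0.21, 2.48], [-1.53, 4.67], [0.24, 2.81], [-2.84, 2.84]. Speed limits (rad/s): [2.79, 2.79, 3.14, 3.14, 3.14, 3.14].

INTERFACE

Orientations are given as a unit quaternion [x, y, z, w].
In Python, from plant import get_state, read_camera, ctrl gives the robot as it stands.
- The arm moves only by the shell command python3 -m crank 'ROWS' [FORCE]. ROWS is JSON, a list of rows, each a list of 3 entries, a list of its own where there are three numbers: the shift along the tool's x, y, z in mm, then the turn about the tool's z in degrees, then the closure in counts, from 0 (fully open) to 255 (shut). In form: [[[tx, ty, tz], yaw, claw], ...]. A call has 1 to 10 rows; each row is the pose to reach, as a shift and turn from the pose commanded when the call began, along the tool's axes at that moment; what a row does not reach only later rows make up. A row lasts 1/10 s, in which the tool goes at most 50 mm and 8.59 degrees, less where a joint would pass 70% of its speed; a pose out of reach is approached as far as the arm can. A call with a gripper value outside its range is refused whole. The fingers move at their own pace and stop on an object; FORCE is the grip in N (left out, the last holds). Time passes only in rows, so rows that repeat a pose let the fingers close. It gives the time, the measured TCP pose, the force, the opening and the grip force at its end, in the units of the state.
- get_state(): the state, without advancing time (a new reading comes with each control period).
- read_camera(name): name is "scene" or "side" or "wrist"; returns a dict with "frame" (384x512x3 uint8, blue, green, red), "range_z" (384x512 float32, m along the optical axis (not along the pixel's ray), 0 where there is no reading), "vfov" (degrees; the focal length in pixels is half the picture's height over the tangent of half this angle, whatever the lens; pixels are square), "cx", "cy" (the principal point, pixels), "k1" (the pictures are not rectified: a ray, as slopes to the right and down, at radius r is drawn at 1 + k1 r^2 times it, then the intrinsics apply), "origin" and "orientation" of the camera in the world. Camera axes: x right, y down, z forward; pixel columns grow to the right and rows downward; lengths in m; the calibration is good to about 2 mm. A picture is of the moment at which its call begins.
- ctrl.sign_off(): hands the job in; it is judged then, once.
The state is a dict: "time": time; "qpos": joint angles; "dq": joint speeds; "joint_efforts": joint torques, N m; "eef_pos": TCP position; "tcp_rot": TCP orientation; "contact_force": force on the tool from outside, world axes, zero at the start; "wrist_torque": the same for the moment, N m; "opening": opening from 0.0 (shut) to 1.0 (fully open); "finger_force": force on a finger pad.
Only numpy, scipy, OpenCV 4.12 (cv2) and the standard library are available. Lean on these libraries where they do the work, as an engineer would, in place of code of your own. Each camera call takes 0.05 s, during which the arm holds its last target. There are 200 camera calls.

TASK

Take the blade off the desk fan for cleaning. Its spinner nut has a left-hand thread: turn it clockwise, seen from above, until the line engraved on the nut meets the line engraved on the blade's hub, then lift it off and stand it right way up on the black monitor riser. After that draw the blade straight up off the shaft and lay it flat, boss up and with no paddle over the edge, on the round cork tile; set both parts down rather than letting them drop, and do not disturb the stapler or the bell.

Things in the scene. Friction and masses are not known exactly. Their poses are not given: they have to be found in the camera images.
- fan: White desk fan on a round foot, fixed, head tilted to face straight up, front guard off; its shaft is locked. Origin: under the foot's centre, z up along the shaft. The round shroud about the blade is 236 mm across, its rim 155 mm up; the yoke pivots stand out to 134 mm from the axis along +y and -y, below the rim. The blade rests 135 mm up, its hub slotted over a cross pin 6 mm high.
- thread_top (a point): Top end of the shaft's 23 mm steel thread, on the shaft's axis, 203 mm above the cart top, 20 mm above the nut's seat. Left-hand, coarse: clockwise seen from above the nut climbs 16 mm per full turn (2.5 mm per rad), with 1.5 mm of axial slack. Until the thread has run out the nut cannot be pulled off; counter-clockwise it jams within 0.5 rad; let go, it stays where it is.
- nut_mid (a point): Centre (half-way up) of the white plastic spinner nut screwed down on the blade's boss, 70 g: a hexagon 50 mm across flats, 58 mm across corners, 46 mm high, open underneath (25 mm bore, 24 mm deep). z points out of its top; x points at the corner with the engraved line; the flats face 30, 90, 150 .. degrees from x. An engraved curved arrow on top shows the way to loosen.
- nut_mark (a point): Outer end of the line engraved on the nut's top face, 24 mm from its axis. At the start the nut must turn clockwise by 135 to 165 degrees until this line and the hub's line point the same way from the shaft, seen from above. From about 15 degrees before that point the thread has run out and the nut lifts straight off.
- blade_boss (a point): Centre of the boss of the grey five-paddle blade (120 g, 184 mm across), z up the shaft, x towards the hub's line. The boss, gripped once the nut is off, is a near-round stub 48 mm across, 24 mm high, on a hub disc 84 mm across; paddles lie below the disc's top. This point is 36 mm above the blade's underside, 12 mm above the disc's top face. Raised 75 mm it is clear of the shaft.
- hub_mark (a point): Middle of the line engraved in the top face of the blade's hub disc, 35 mm from the axis, 24 mm above the blade's underside; it runs radially from beside the nut to the disc's edge. The blade is keyed to the shaft and cannot turn by more than 5 degrees.
- riser: Black plastic monitor riser, fixed: a flat top 320 mm (its x) by 220 mm (its y), 90 mm high, on two side legs. Origin on the cart top under its centre.
- cork: Round cork board tile lying on the cart top, fixed, 280 mm across and 10 mm thick. Origin under its centre.
- stapler: Rose-gold stapler, loose, 145 mm long (its x), 36 mm wide, 52 mm high. Origin under its centre. A bystander.
- bell: Brass-look aluminium counter bell, loose, 88 mm across, 58 mm high. Origin under its centre. A bystander.
There are look-alikes about, which are no part of the job. Of the things shaped like the part that bears blade_boss, the grey one is meant.

How it is judged:
On the way, in this order (a step that is already met when the one before it is completed fails the run):
1. the nut, still on the shaft, is turned clockwise until its engraved line meets the hub's line (within about 20 degrees) (horizontal distance between nut_mark and hub_mark below 0.015 m and horizontal distance between nut_mid and fan below 0.005 m and z of nut_mid in the frame of fan below 0.219 m), for 0.2 s.
2. the nut stands right way up on the monitor riser, let go (z of nut_mid in the frame of riser between 0.107 and 0.119 m and x of nut_mid in the frame of riser between -0.15 and 0.15 m and y of nut_mid in the frame of riser between -0.1 and 0.1 m and angle between nut_mid's own z axis and vertical below 0.15 rad and contact force between the fingers and nut below 0.1 N), for 0.2 s.
At the end, for the whole second after the job is handed in: The nut stands upright (within 0.15 rad) on the top of the monitor riser, wholly borne by it (its centre at least 10 mm in from every edge), and the blade lies flat (within 0.1 rad), boss up, on the cork tile with its centre within 48 mm of the tile's centre, so that no paddle hangs over the edge (z of nut_mid in the frame of riser between 0.107 and 0.119 m and x of nut_mid in the frame of riser between -0.15 and 0.15 m and y of nut_mid in the frame of riser between -0.1 and 0.1 m and angle between nut_mid's own z axis and vertical below 0.15 rad and z of blade_boss in the frame of cork between 0.04 and 0.052 m and horizontal distance between blade_boss and cork below 0.048 m and angle between blade_boss's own z axis and vertical below 0.1 rad); the robot touches nothing.
It fails at once if the stapler or the bell is moved by more than 20 mm (distance of any of stapler, bell from where it was at the start of the episode above 0.02 m).
It fails at once if the nut is dropped or thrown (faster than 0.7 m/s with no finger on it: a fall of more than about 25 mm) (linear speed of nut above 0.7 m/s and contact force between the fingers and nut below 0.05 N).
It fails at once if the blade is dropped or thrown (faster than 0.7 m/s with no finger on it: a fall of more than about 25 mm) (linear speed of blade above 0.7 m/s and contact force between the fingers and blade below 0.05 N).
It also fails if it takes over 67 s, if anything falls off the work surface, if the arm or the gripper's body presses on something with over 40 N, if the wrist force passes 120 N, or if a joint passes its speed limit or range.

## Working session

There is one attempt and no reset: what is moved stays moved. The work goes in short steps, Python scripts to look and compute and a shell command to move; the robot and the scene stay as the last step left them, time stands still between calls to the robot, and variables do not carry over. Pictures are saved under pics/ and viewed, at most 13 in all, crops included, and the job is handed in when it is done.

```bash
ls; mkdir -p pics
cat > h.py <<'E'
import numpy as np, cv2
from plant import get_state, read_camera, ctrl
from scipy.spatial.transform import Rotation as R
def K(c):
    f=c["frame"].shape[0]/2/np.tan(np.radians(c["vfov"])/2)
    return np.array([[f,0,c["cx"]],[0,f,c["cy"]],[0,0,1.]]), np.array([c["k1"],0,0,0,0.])
def rays(c,px):
    k,d=K(c); s=cv2.undistortPoints(np.float64(px).reshape(-1,1,2),k,d).reshape(-1,2)
    return np.c_[s,np.ones(len(s))]@R.from_quat(c["orientation"]).as_matrix().T
def plane(c,px,z):
    r=rays(c,px); o=np.array(c["origin"]); return o+r*((z-o[2])/r[:,2])[:,None]
def depth(c,px):
    px=np.atleast_2d(px); d=np.array([c["range_z"][int(round(v)),int(round(u))] for u,v in px]); return np.array(c["origin"])+rays(c,px)*d[:,None]
def cloud(c):
    h,w=c["range_z"].shape; u,v=np.meshgrid(np.arange(w),np.arange(h))
    return (np.array(c["origin"])+rays(c,np.c_[u.ravel(),v.ravel()])*c["range_z"].reshape(-1,1)).reshape(h,w,3)
def save(c,n): 
    cv2.imwrite(f"pics/{n}.png",c["frame"]); np.save(f"pics/{n}.npy",c,allow_pickle=True)
def load(n): return np.load(f"pics/{n}.npy",allow_pickle=True).item()
E
python3 - <<'E'
from h import *
for n in("scene","side","wrist"):
    c=read_camera(n); save(c,n+"0"); print(n,c["origin"],c["orientation"],c["vfov"],c["k1"])
a=[load(n+"0")["frame"] for n in("scene","side")]
cv2.imwrite("pics/both.png",cv2.resize(np.vstack(a),None,fx=.78,fy=.78))
print(get_state())
E
```

```text
pics
scene [ 1.13137951 -0.00756253  0.87624879] [ 0.66139321  0.65189703 -0.25719061 -0.26728688] 53.65024087988023 -0.12998991401099877
side [-0.02509064 -0.81780654  1.0876836 ] [ 0.88650399 -0.25495677  0.09771142 -0.37357757] 44.21012518516964 -0.057809283418996056
wrist [0.09347198 0.67282247 0.37237157] [0.78099161 0.60590339 0.09223709 0.12010624] 60.66183038953921 -0.011449038351040173
{'time': 0.15, 'qpos': array([ 1.16896587e+00,  2.87013335e-01,  1.57785382e+00, -2.31840563e-05,
        1.27860488e+00, -1.49991462e-01]), 'dq': array([-0.0013204 , -0.0022081 , -0.00583071,  0.00111979,  0.00204126,
        0.0005208 ]), 'joint_efforts': array([-1.69801410e-04, -4.06608224e+01, -2.93140376e+01, -1.48235281e-04,
        4.01531579e-03, -1.27215964e-05]), 'eef_pos': array([0.16794196, 0.65317347, 0.19622378]), 'tcp_rot': array([ 1.25583625e-01,  9.92082592e-01, -9.07171356e-04, -2.45315761e-04]), 'contact_force': array([-0.44009704, -0.74684755, -0.68504642]), 'wrist_torque': array([ 0.03443583,  0.00232722, -0.01436747]), 'finger_force': 0.0, 'opening': 0.9959626977166309}
```

View pics/scene0.png

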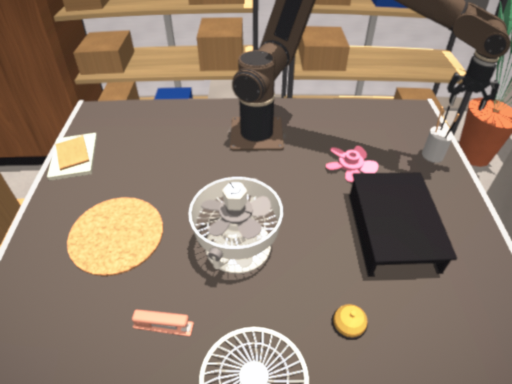

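View pics/side0.png

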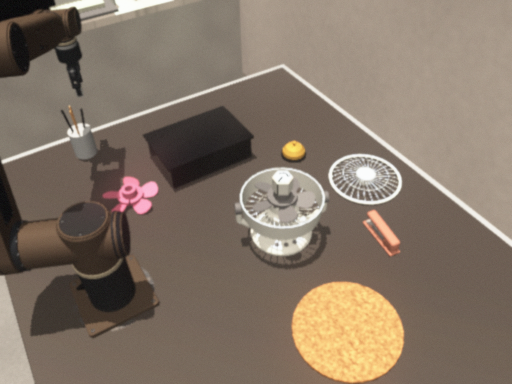

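The scene picture shows the following:
- Fan with the white nut at (235,195) and the grey blade around it at (235,215).
- Round cork tile at (115,234).
- Riser at (400,215), stapler at (162,322) and bell at (350,320).
- Look-alikes: pink blade at (352,162), small square cork on a white pad at (73,152), and the removed guard at (254,375). The guard's white hub at (254,375) could be mistaken for the nut.

In the side picture the nut is at (283,183), the cork at (348,330), the riser at (200,148) and the pink blade at (130,195). I choose the white hexagon on the fan, the grey blade and the round tile.

Run:
```python
from h import *
for n in("scene0","side0"):
    c=load(n); P=cloud(c); f=c["frame"]; hsv=cv2.cvtColor(f,cv2.COLOR_BGR2HSV)
    ok=c["range_z"]>0
    X,Y,Z=P[...,0],P[...,1],P[...,2]
    near=ok&(X>.3)&(X<1.1)&(abs(Y)<.7)
    # nut top
    nc=(235,195) if n=="scene0" else (283,183)
    print(n,"nutpx",depth(c,[nc]))
    w=np.zeros(ok.shape,bool); w[nc[1]-22:nc[1]+15,nc[0]-15:nc[0]+15]=1
    m=w&ok&(Z>.19)&(Z<.3); print(" nut pts",m.sum(),np.percentile(Z[m],[5,50,90,99]))
    zt=np.percentile(Z[m],97); t=m&(Z>zt-.006); print(" top",np.median(P[t],0),(P[t].max(0)+P[t].min(0))/2)
    # riser
    r=near&(hsv[...,2]<60)&(Z>.08)&(Z<.11)
    nn,lab,st,ce=cv2.connectedComponentsWithStats(r.astype(np.uint8)); 
    for i in np.argsort(-st[1:,4])[:2]+1:
        q=P[lab==i]; print(" riser",len(q),cv2.minAreaRect(np.float32(q[:,:2])),np.median(q[:,2]), ce[i])
    # cork
    k=near&(hsv[...,1]>120)&(hsv[...,0]>8)&(hsv[...,0]<25)&(Z<.03)
    k=cv2.morphologyEx(k.astype(np.uint8),cv2.MORPH_CLOSE,np.ones((5,5)))
    nn,lab,st,ce=cv2.connectedComponentsWithStats(k); i=1+np.argmax(st[1:,4]); q=P[lab==i]
    cn=max(cv2.findContours((lab==i).astype(np.uint8),0,1)[0],key=len).reshape(-1,2)
    print(" cork",cv2.minEnclosingCircle(np.float32(plane(c,cn,.01)[:,:2])),np.median(q[:,2]))
    # fan rim
    rm=near&(hsv[...,1]<60)&(Z>.15)&(Z<.165)&(np.hypot(X-np.median(P[t][:,0]),Y-np.median(P[t][:,1]))<.14)
    print(" rim",rm.sum(),cv2.minEnclosingCircle(np.float32(P[rm][:,:2])))
    print(" pot/table",np.median(Z[near]))
    x,y=nc; cr=f[y-45:y+55,x-60:x+60]; cv2.imwrite(f"pics/crop_{n}.png",cv2.resize(cr,None,fx=4,fy=4,interpolation=cv2.INTER_CUBIC))
cv2.imwrite("pics/crops.png",np.vstack([cv2.resize(cv2.imread(f"pics/crop_{n}0.png"),(360,300)) for n in("scene","side")]))
```

```text
scene0 nutpx [[ 0.52748241 -0.05152113  0.23093183]]
 nut pts 508 [0.19478296 0.22620261 0.2303691  0.23163176]
 top [ 0.50790686 -0.05505742  0.22899796] [ 0.50601842 -0.05471475  0.22867009]
 riser 6648 ((0.46538594365119934, 0.39783045649528503), (0.21975570917129517, 0.31908074021339417), 89.81568908691406) 0.09021954051450826 [401.09461492 218.72307461]
 cork ((0.73935467004776, 0.22237396240234375), 0.04356137663125992) 0.024232649704684306
 rim 1466 ((0.5051617622375488, -0.05629228428006172), 0.11965647339820862)
 pot/table 0.00021676024829969665
side0 nutpx [[ 0.49424254 -0.07652246  0.22655772]]
 nut pts 401 [0.19449959 0.22490749 0.23018902 0.23239096]
 top [ 0.50443439 -0.05884089  0.22863474] [ 0.50534049 -0.05882372  0.22913638]
 riser 3630 ((0.4618144631385803, 0.395976722240448), (0.3207676112651825, 0.22430677711963654), 0.3111245036125183) 0.09025891379617823 [197.03911846 138.0184573 ]
 cork ((0.4645867943763733, -0.4192177355289459), 0.1448504775762558) 0.010251971913536329
 rim 1140 ((0.5059798955917358, -0.05600116029381752), 0.12039513885974884)
 pot/table 0.0014622225960183588
```

View pics/crops.png

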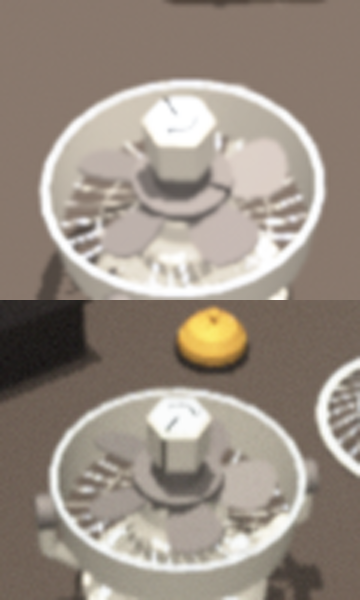

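The crops confirm the white hex nut on the grey blade inside the fan. Its engraved line and arrow are visible, and the hub line shows at right in the scene view, so the choice stands. Next I move above it with the wrist camera.

```bash
python3 -m crank '[[[-503,-602,-134],0,0],[[-503,-602,-134],0,0],[[-503,-602,-134],0,0],[[-503,-602,-134],0,0],[[-503,-602,-134],0,0],[[-503,-602,-134],0,0],[[-503,-602,-134],0,0],[[-503,-602,-134],0,0],[[-503,-602,-134],0,0],[[-503,-602,-134],0,0]]'
python3 - <<'E'
from h import *
s=get_state();print(s["eef_pos"],s["tcp_rot"],s["qpos"])
E
```

```text
time: 1.15
eef_pos: [0.3801, 0.2068, 0.2818]
tcp_rot: [0.125, 0.992, 0.0, 0.0]
contact_force: [0.9, 0.4, 0.9]
opening: 1.001
finger_force: 0.0
[0.38010944 0.20684521 0.28176285] [1.25370754e-01 9.92109924e-01 1.18552763e-04 2.40495386e-04] [ 2.63004475e-01 -3.32116158e-01  2.03182853e+00  3.74394672e-05
  1.44134531e+00 -1.05639362e+00]
```

```bash
python3 -m crank '[[[-187,-223,-50],0,0],[[-187,-223,-50],0,0],[[-187,-223,-50],0,0],[[-187,-223,-50],0,0],[[-187,-223,-50],0,0],[[-187,-223,-50],0,0],[[-187,-223,-50],0,0],[[-187,-223,-50],0,0]]'
python3 - <<'E'
from h import *
s=get_state();print(s["eef_pos"],s["tcp_rot"],s["qpos"])
save(read_camera("wrist"),"w1")
E
```

```text
time: 1.95
eef_pos: [0.5054, -0.0546, 0.3309]
tcp_rot: [0.127, 0.992, 0.0, -0.001]
contact_force: [-1.2, 0.2, 0.5]
opening: 1.003
finger_force: 0.0
[ 0.50539093 -0.0545708   0.33091421] [ 1.26590758e-01  9.91954684e-01  3.48988607e-04 -7.50432308e-04] [-3.07618489e-01 -1.60294604e-01  1.80603420e+00  4.18024393e-04
  1.49745492e+00 -1.62458304e+00]
```

View pics/w1.png

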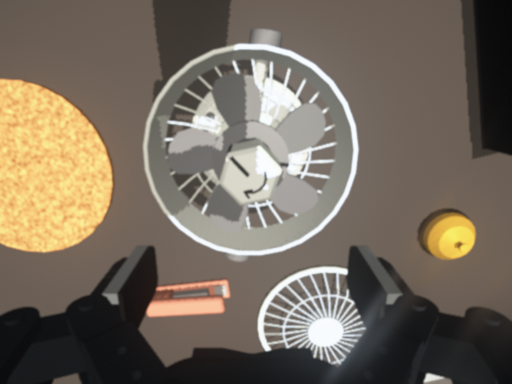

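The wrist view shows the nut's top at about (250,172), with its engraved line running towards the upper left at (231,156). The cork is at left, the bell at (448,234) and the stapler at (190,297). I need the hub line and the hexagon, so I'll crop and rectify onto planes.

Run:
```python
from h import *
c=load("w1"); P=cloud(c); Z=P[...,2]; f=c["frame"]
w=np.zeros(Z.shape,bool); w[125:220,195:305]=1
t=w&(Z>.222)&(Z<.238)
t=cv2.morphologyEx(t.astype(np.uint8),cv2.MORPH_OPEN,np.ones((3,3)))
zt=np.median(Z[t>0]); cn=max(cv2.findContours(t,0,1)[0],key=len).reshape(-1,2)
q=np.float32(plane(c,cn,zt)[:,:2]); (cx,cy),r=cv2.minEnclosingCircle(q); print("top",zt,cx,cy,r,cv2.minAreaRect(q))
m=cv2.moments(q.reshape(-1,1,2)); print("centroid",m["m10"]/m["m00"],m["m01"]/m["m00"],"area",m["m00"],"(hex .002165)")
# hex orientation: phase of 6th harmonic of radius
d=q-[m["m10"]/m["m00"],m["m01"]/m["m00"]]; a=np.arctan2(d[:,1],d[:,0]); 
# resample densely
ph=np.linspace(0,60,241); print("hex corner az mod60",max(ph,key=lambda p:np.sum(np.linalg.norm(d,axis=1)*np.cos(6*(a-np.radians(p))))))
disc=w&(Z>.145)&(Z<.165); print("disc z",np.median(Z[w&(abs(np.hypot(P[...,0]-cx,P[...,1]-cy)-.036)<.004)]))
g=f[110:230,190:310]; g=cv2.resize(g,None,fx=5,fy=5,interpolation=cv2.INTER_CUBIC)
g=np.clip(255*(g/255.)**.6,0,255).astype(np.uint8)
cv2.imwrite("pics/w1c.png",g)
```

```text
top 0.2284598913262426 0.5044736862182617 -0.056205131113529205 0.028366150334477425 ((0.5049426555633545, -0.05614727735519409), (0.04936925694346428, 0.05579559504985809), 58.247249603271484)
centroid 0.5047012989800271 -0.05611948742326532 area 0.0020571228701402877 (hex .002165)
hex corner az mod60 27.25
disc z 0.15875712121253682
```

View pics/w1c.png

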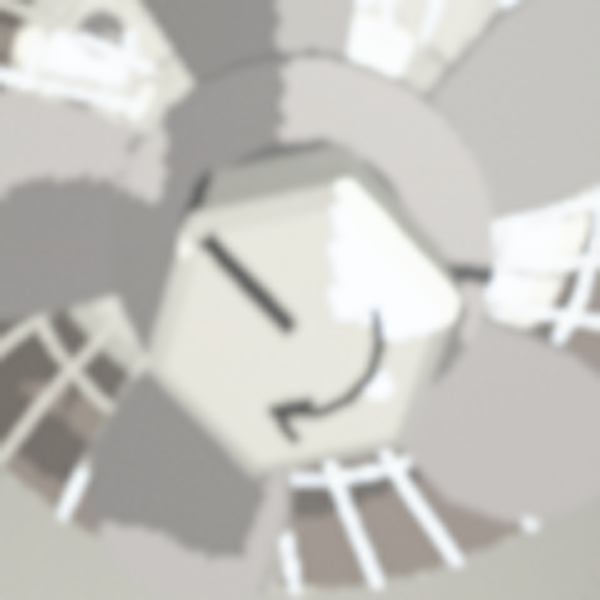

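The crop shows the hub line at crop (470,271), which is px (284,164). The nut's line runs from crop (291,327) to (207,240).

Run:
```python
from h import *
c=load("w1"); ax=np.array([.5050,-.0562])
p=plane(c,[(231.4,158),(248.2,175.4)],.2285)[:,:2]; h=plane(c,[(284,164.2),(287.4,164.6)],.159)[:,:2]
az=lambda v:np.degrees(np.arctan2(v[1],v[0]))
print(p,h, "line dir",az(p[0]-p[1]),"from axis",az(p[0]-ax),"hub",az(h[0]-ax),az(h[1]-ax),np.linalg.norm(h-ax,axis=1))
N=az(p[0]-p[1]); H=az(h[0]-ax); print("cw needed",(N-H)%360)
M=R.from_quat(get_state()["tcp_rot"]).as_matrix(); print("tool y az",az(M[:2,1]), "x az",az(M[:2,0]))
for k in range(6): print("yaw cw to align y with flat",(az(M[:2,1])-(N+30+60*k)+180)%360-180)
d=np.array([ax[0],ax[1],.184])-get_state()["eef_pos"]; print("shift tool",M.T@d*1000)
```

```text
[[ 0.48563475 -0.067241  ]
 [ 0.50439861 -0.05712018]] [[ 0.52022496 -0.02164709]
 [ 0.52159019 -0.01816047]] line dir -151.6585134862984 from axis -150.31057720659226 hub 66.22040201000112 66.43652521555272 [0.03775848 0.04149988]
cw needed 142.12108450370047
tool y az 75.54961086789734 x az 165.54965595569757
yaw cw to align y with flat -162.79187564580423
yaw cw to align y with flat 137.20812435419577
yaw cw to align y with flat 77.20812435419577
yaw cw to align y with flat 17.208124354195746
yaw cw to align y with flat -42.791875645804254
yaw cw to align y with flat -102.79187564580425
shift tool [ -0.7889541   -2.62635743 146.89207704]
```

```bash
python3 -m crank '[[[-1,-3,25],8,0],[[-1,-3,50],17,0],[[-1,-3,70],17,0],[[-1,-3,90],17,0],[[-1,-3,110],17,0],[[-1,-3,125],17,0],[[-1,-3,137],17,0],[[-1,-3,145],17,0],[[-1,-3,147],17,0],[[-1,-3,147],17,0]]' 50
python3 -m crank '[[[0,0,0],0,90],[[0,0,0],0,120],[[0,0,0],0,150],[[0,0,0],0,200],[[0,0,0],0,255],[[0,0,0],0,255],[[0,0,0],0,255]]' 50
python3 -c "
from h import *
s=get_state();print(s['eef_pos'],s['qpos'],s['wrist_torque'])
print(R.from_quat(s['tcp_rot']).as_matrix()[:2,1])"
```

```text
time: 3.0
eef_pos: [0.5059, -0.057, 0.1848]
tcp_rot: [0.271, 0.963, -0.0, 0.0]
contact_force: [0.5, 0.4, 0.0]
opening: 1.0
finger_force: 0.0
time: 3.7
eef_pos: [0.5065, -0.0574, 0.1857]
tcp_rot: [0.271, 0.963, -0.0, 0.001]
contact_force: [0.3, 0.1, 5.3]
opening: 0.564
finger_force: 52.1
[ 0.50652639 -0.05736596  0.18569916] [-3.11897638e-01 -7.40252110e-02  1.98998086e+00 -2.36005275e-04
  1.22320165e+00 -1.33415051e+00] [-0.10340848  0.0138853  -0.02037696]
[0.52137617 0.85332688]
```

```bash
python3 -m crank '[[[0,0,-0.2],6,255],[[0,0,-0.5],12,255],[[0,0,-0.8],18,255],[[0,0,-1.1],25,255],[[0,0,-1.4],32,255],[[0,0,-1.7],39,255],[[0,0,-2.0],46,255],[[0,0,-2.4],54,255],[[0,0,-2.7],62,255],[[0,0,-3.1],70,255]]' 50
```

```text
time: 4.7
eef_pos: [0.5055, -0.057, 0.1878]
tcp_rot: [0.776, 0.631, -0.0, -0.0]
contact_force: [-1.0, 2.1, 4.1]
opening: 0.565
finger_force: 51.9
```

```bash
python3 -m crank '[[[0,0,-0.3],8,255],[[0,0,-0.7],16,255],[[0,0,-1.0],24,255],[[0,0,-1.4],32,255],[[0,0,-1.7],40,255],[[0,0,-2.1],48,255],[[0,0,-2.5],56,255],[[0,0,-2.8],64,255],[[0,0,-3.2],71,255],[[0,0,-3.2],72,255]]' 50
python3 -m crank '[[[0,0,0],0,255],[[0,0,0],0,255],[[0,0,0],0,255],[[0,0,0],0,255]]' 50
python3 -c "
from h import *
s=get_state();print(s['eef_pos'],s['qpos'],s['wrist_torque'],s['tcp_rot'])
w=read_camera('wrist');save(w,'w2');sd=read_camera('side');save(sd,'s2')
a=cv2.resize(w['frame'][60:300,120:400],(700,600)); cv2.imwrite('pics/w2c.png',a)
"
```

```text
time: 5.7
eef_pos: [0.506, -0.0567, 0.1913]
tcp_rot: [0.998, 0.057, 0.0, -0.0]
contact_force: [-0.7, 1.7, 4.8]
opening: 0.567
finger_force: 52.0
time: 6.1
eef_pos: [0.506, -0.0569, 0.1912]
tcp_rot: [0.998, 0.058, 0.0, -0.0]
contact_force: [-0.1, 1.1, 4.7]
opening: 0.57
finger_force: 52.0
[ 0.50595309 -0.05688583  0.1911992 ] [-3.11793099e-01 -7.93861741e-02  1.98467774e+00  6.20465026e-04
  1.23583049e+00  1.14280685e+00] [ 0.27446864 -0.02007686 -0.00169348] [ 9.98318617e-01  5.79637601e-02  3.25311471e-04 -1.88133688e-04]
```

View pics/w2c.png

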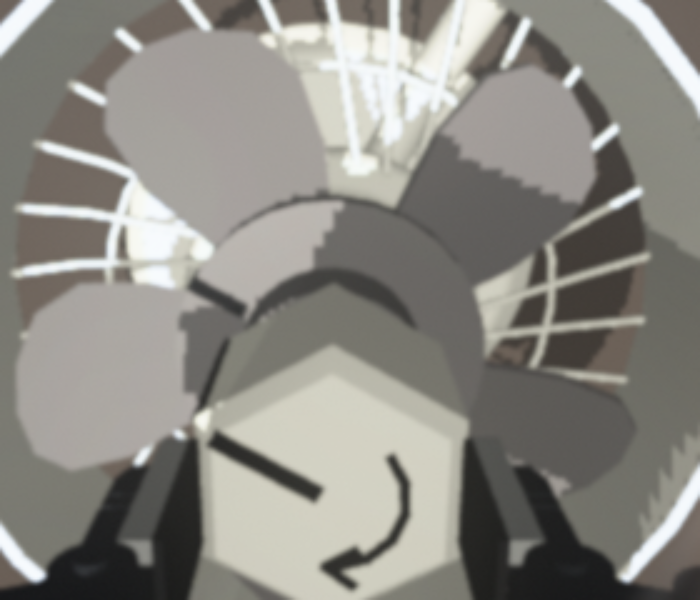

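The view shows the nut line (213,440)-(320,494) parallel to the hub line (190,283)-(245,310), both about 26.5° in the image, so they are aligned. Now I lift.

```bash
python3 -m crank '[[[0,0,-3],0,255],[[0,0,-6],0,255],[[0,0,-10],0,255],[[0,0,-16],0,255],[[0,0,-24],0,255],[[0,0,-36],0,255],[[0,0,-50],0,255],[[0,0,-65],0,255],[[0,0,-80],0,255],[[0,0,-90],0,255]]' 50
python3 -c "
from h import *
sd=read_camera('side');P=cloud(sd);save(sd,'s3')
s=get_state();print(s['eef_pos'],s['opening'])
e=s['eef_pos']
f=sd['frame'].min(2);m=(np.abs(P[...,0]-e[0])<.05)&(np.abs(P[...,1]-e[1])<.06)&(P[...,2]>.21)&(f>90)
print(m.sum(),np.percentile(P[m][:,2],[2,50,98]) if m.any() else '')
"
```

```text
time: 7.2
eef_pos: [0.5063, -0.0573, 0.2834]
tcp_rot: [0.998, 0.057, 0.001, 0.001]
contact_force: [-0.9, 0.1, 0.4]
opening: 0.564
finger_force: 51.9
[ 0.50695874 -0.05741781  0.28481859] 0.5705049168736935
795 [0.28374328 0.32837933 0.60664095]
```

```bash
python3 -m crank '[[[2,-30,0],0,255],[[5,-75,0],0,255],[[8,-125,0],0,255],[[11,-175,0],0,255],[[14,-225,0],0,255],[[17,-275,0],0,255],[[20,-325,0],0,255],[[22,-370,0],0,255],[[24,-410,0],0,255],[[24,-437,0],0,255]]' 50
python3 -m crank '[[[0,0,20],0,255],[[0,0,60],0,255],[[0,0,100],0,255],[[0,0,130],0,255],[[0,0,150],0,255],[[0,0,165],0,255],[[0,0,175],0,255],[[0,0,180],0,255],[[0,0,183],0,255],[[0,0,183],0,255]]' 50
python3 -c "
from h import *
print(get_state()['eef_pos'])
c=read_camera('side');P=cloud(c);save(c,'s4');
e=get_state()['eef_pos'];f=c['frame'].min(2);m=(np.abs(P[...,0]-e[0])<.04)&(np.abs(P[...,1]-e[1])<.05)&(f>90)&(P[...,2]<.2)
print(m.sum(),np.percentile(P[m][:,2],[1,3,10,50,97]))
cv2.imwrite('pics/s4c.png',cv2.resize(c['frame'][80:200,110:290],(720,480)))
"
```

```text
time: 8.25
eef_pos: [0.4787, 0.3824, 0.2803]
tcp_rot: [0.998, 0.058, -0.0, 0.0]
contact_force: [-0.5, -0.5, -1.5]
opening: 0.562
finger_force: 51.9
time: 9.25
eef_pos: [0.48, 0.3801, 0.0985]
tcp_rot: [0.998, 0.057, 0.001, -0.0]
contact_force: [-0.5, -0.3, -0.7]
opening: 0.566
finger_force: 51.9
[0.47999324 0.38008922 0.09848649]
211 [0.09618571 0.09842394 0.10316212 0.12821169 0.14588754]
```

View pics/s4c.png

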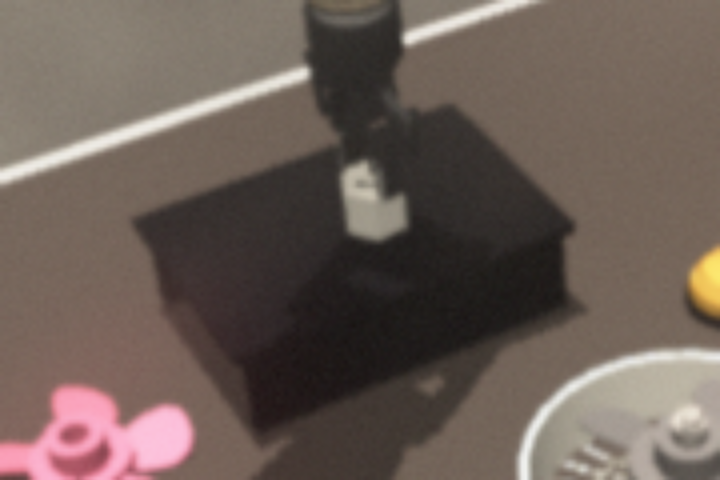

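The side crop shows the nut held upright at (375,200), a few mm above the middle of the riser. I lower it until it touches.

```bash
python3 -m crank '[[[0,0,2],0,255],[[0,0,4],0,255],[[0,0,5],0,255],[[0,0,5.5],0,255],[[0,0,5.5],0,255]]' 50;  python3 -m crank '[[[0,0,0.5],0,255],[[0,0,1],0,255],[[0,0,1],0,255],[[0,0,1],0,255]]' 50
```

```text
time: 9.8
eef_pos: [0.4797, 0.3799, 0.0928]
tcp_rot: [0.998, 0.057, 0.0, -0.0]
contact_force: [-0.5, -1.3, 2.4]
opening: 0.563
finger_force: 52.2
time: 10.2
eef_pos: [0.4798, 0.3799, 0.0928]
tcp_rot: [0.998, 0.057, 0.0, 0.0]
contact_force: [-3.1, -2.7, 6.7]
opening: 0.563
finger_force: 52.7
```

```bash
python3 -m crank '[[[0,0,0],0,90],[[0,0,0],0,60],[[0,0,0],0,0],[[0,0,0],0,0],[[0,0,0],0,0],[[0,0,0],0,0],[[0,0,0],0,0]]' 50;  python3 -m crank '[[[0,0,-15],0,0],[[0,0,-40],0,0],[[0,0,-80],0,0],[[0,0,-125],0,0],[[0,0,-165],0,0],[[0,0,-190],0,0],[[0,0,-190],0,0]]'
python3 -c "
from h import *
s=get_state();print(s['eef_pos'],s['qpos'],s['tcp_rot'])
c=read_camera('side');P=cloud(c);save(c,'s5')
f=c['frame'].min(2);m=(np.abs(P[...,0]-.48)<.05)&(np.abs(P[...,1]-.38)<.05)&(f>90)&(P[...,2]<.2)&(P[...,2]>.094)
print(m.sum(),np.percentile(P[m],[1,50,97],axis=0)); t=m&(P[...,2]>.13); print(np.median(P[t],0),P[t][:,2].std())
"
```

```text
time: 10.9
eef_pos: [0.4795, 0.3798, 0.0912]
tcp_rot: [0.998, 0.057, -0.0, 0.0]
contact_force: [0.7, 1.1, -0.1]
opening: 0.998
finger_force: 0.0
time: 11.6
eef_pos: [0.4817, 0.3811, 0.289]
tcp_rot: [0.998, 0.057, 0.005, -0.003]
contact_force: [-0.7, 0.1, 0.4]
opening: 0.999
finger_force: 0.0
[0.48171828 0.38112591 0.28900775] [5.04318100e-01 9.06830503e-02 1.63592598e+00 2.13728426e-05
 1.40289347e+00 1.96027414e+00] [ 0.99833377  0.05738583  0.00544681 -0.002622  ]
246 [[0.45035648 0.35130208 0.09496098]
 [0.47273344 0.36521563 0.12972955]
 [0.49839921 0.3964013  0.13938534]]
[0.47650738 0.37570189 0.13545828] 0.0026685096914871326
```

```bash
python3 -m crank '[[[-2,30,0],0,0],[[-5,75,0],0,0],[[-8,125,0],0,0],[[-11,175,0],0,0],[[-14,225,0],0,0],[[-17,275,0],0,0],[[-20,325,0],0,0],[[-22,370,0],0,0],[[-24,410,0],0,0],[[-24,437,0],0,0]]'
python3 -m crank '[[[0,0,10],0,0],[[0,0,10],0,0],[[0,0,10],0,0]]'
python3 -c "
from h import *
s=get_state();print(s['eef_pos'],s['tcp_rot'])
c=read_camera('wrist');P=cloud(c);save(c,'w6')
d=np.hypot(P[...,0]-.506,P[...,1]+.057);Z=P[...,2]
m=(d<.04)&(Z>.176)&(Z<.19)&(c['range_z']>0)
print('boss',m.sum(),np.median(Z[m]),cv2.minEnclosingCircle(np.float32(P[m][:,:2])))
m2=(d<.06)&(Z>.150)&(Z<.166); print('disc',np.median(Z[m2&(d<.04)]),np.median(Z[m2]))
k=(d<.1)&(Z>.195)&(Z<.215); print('shaft',k.sum(),np.median(P[k],0))
v=c.copy(); 
cv2.imwrite('pics/w6.png',c['frame'])
"
```

```text
time: 12.65
eef_pos: [0.5045, -0.0594, 0.2793]
tcp_rot: [0.998, 0.056, -0.002, -0.0]
contact_force: [0.8, 0.1, -0.2]
opening: 1.001
finger_force: 0.0
time: 12.95
eef_pos: [0.5049, -0.0559, 0.2698]
tcp_rot: [0.998, 0.058, -0.001, -0.001]
contact_force: [0.9, 0.2, 0.4]
opening: 0.998
finger_force: 0.0
[ 0.50489034 -0.05590148  0.26975476] [ 9.98328142e-01  5.77789395e-02 -1.39085470e-03 -7.62407401e-04]
boss 1791 0.18244587286488007 ((0.5067383646965027, -0.055771857500076294), 0.02461337111890316)
disc 0.1585507052560824 0.1581780325255792
shaft 570 [ 0.50783042 -0.05608212  0.20073126]
```

View pics/w6.png

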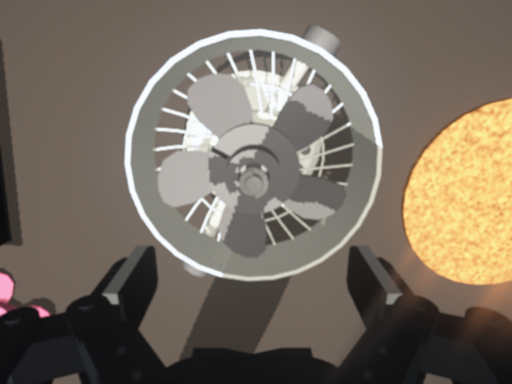

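The wrist view shows the nut gone, the bare shaft at (253,182) with the grey boss and disc around it, and the cork at right. I descend and grip the boss.

```bash
python3 -m crank '[[[1,0,25],0,0],[[1,0,50],0,0],[[1,0,70],0,0],[[1,0,85],0,0],[[1,0,95],0,0],[[1,0,102],0,0],[[1,0,106],0,0],[[1,0,108],0,0],[[1,0,108],0,0],[[1,0,108],0,0]]'
python3 -m crank '[[[0,0,0],0,90],[[0,0,0],0,120],[[0,0,0],0,160],[[0,0,0],0,200],[[0,0,0],0,255],[[0,0,0],0,255],[[0,0,0],0,255],[[0,0,0],0,255]]' 80
```

```text
time: 14.0
eef_pos: [0.5071, -0.0571, 0.164]
tcp_rot: [0.998, 0.057, 0.001, 0.0]
contact_force: [0.1, 0.0, 0.2]
opening: 0.999
finger_force: 0.0
time: 14.8
eef_pos: [0.5068, -0.0567, 0.1642]
tcp_rot: [0.998, 0.058, -0.0, 0.0]
contact_force: [-1.7, 1.5, 5.3]
opening: 0.126
finger_force: 96.3
```

The opening is only 0.126, so the fingers closed on the shaft above the boss. I open, look and regrip lower.

```bash
cp pics/side0.png /dev/null; python3 -c "
from h import *
c=read_camera('side');save(c,'s6')
a=cv2.resize(c['frame'][130:230,225:345],(600,500)); cv2.imwrite('pics/s6c.png',a)"
python3 -m crank '[[[0,0,0],0,200],[[0,0,0],0,100],[[0,0,0],0,0],[[0,0,0],0,0],[[0,0,0],0,0],[[0,0,0],0,0],[[0,0,0],0,0]]' 40
python3 -m crank '[[[0,0,-25],0,0],[[0,0,-60],0,0],[[0,0,-90],0,0],[[0,0,-106],0,0],[[0,0,-106],0,0],[[0,0,-106],0,0]]'
python3 -c "
from h import *
s=get_state();print(s['eef_pos'],s['tcp_rot'])
c=read_camera('wrist');P=cloud(c);save(c,'w7')
d=np.hypot(P[...,0]-.506,P[...,1]+.057);Z=P[...,2]
m=(d<.04)&(Z>.172)&(Z<.192)&(c['range_z']>0)
q=P[m];A=np.c_[q[:,:2]-[.506,-.057],np.ones(len(q))]
print('boss',m.sum(),np.median(Z[m]),cv2.minEnclosingCircle(np.float32(P[m][:,:2])), 'tilt',np.linalg.lstsq(A,q[:,2],rcond=None)[0])
for r in (.005,.01,.015,.02,.023,.026,.03,.035,.04): print(r,np.median(Z[(abs(d-r)<.0015)]))
"
```

```text
time: 15.55
eef_pos: [0.5067, -0.0569, 0.1632]
tcp_rot: [0.998, 0.057, -0.0, -0.0]
contact_force: [-0.6, -0.8, -0.6]
opening: 1.004
finger_force: 0.0
time: 16.15
eef_pos: [0.5063, -0.0568, 0.2681]
tcp_rot: [0.998, 0.057, -0.001, -0.0]
contact_force: [0.3, -0.8, -0.9]
opening: 1.002
finger_force: 0.0
[ 0.50626273 -0.05678503  0.2681072 ] [ 9.98355957e-01  5.73135430e-02 -6.88084038e-04 -2.61159219e-04]
boss 1872 0.18246565627451572 ((0.5066692233085632, -0.05597781389951706), 0.024547120556235313) tilt [-0.0221427   0.00228741  0.18234005]
0.005 0.20239400920996
0.01 0.37913861623947787
0.015 0.3801483871839607
0.02 0.378968102824652
0.023 0.18291396327773046
0.026 0.38682374199122893
0.03 0.384405398721065
0.035 0.37979914261315073
0.04 0.3748965778802244
```

View pics/s6c.png

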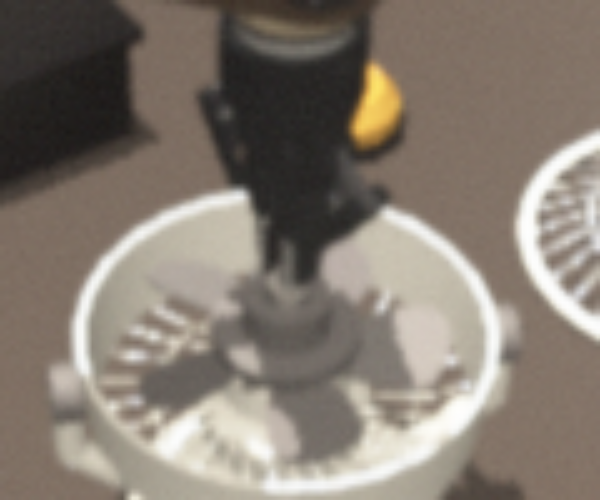

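The side crop shows the closed fingertips at (290,270), just above the boss and clamped on the thread. The blade is undisturbed. I'll check the fingertip height in that picture.

```bash
python3 -c "
from h import *
c=load('s6');P=cloud(c);Z=P[...,2];g=c['frame'].max(2)
for u in range(275,292,2):
  print(u,[(v,int(g[v,u]),[round(float(x),3) for x in P[v,u]]) for v in range(176,196,3)])
c=load('w6');P=cloud(c);Z=P[...,2];d=np.hypot(P[...,0]-.5065,P[...,1]+.056)
for r in (.003,.006,.01,.015,.02,.023,.026,.03,.035,.04,.045): 
  k=(abs(d-r)<.0015)&(Z<.23)&(c['range_z']>0); print(r,k.sum(),np.percentile(Z[k],[10,50,90]).round(4))
c=load('w7');P=cloud(c);Z=P[...,2];print('fingertips seen by wrist cam min z',[np.round(P[v,u],3) for u,v in ((140,270),(365,270),(150,255),(355,255))])
"
```

```text
275 [(176, 177, [0.548, 0.043, 0.132]), (179, 185, [0.549, 0.044, 0.118]), (182, 190, [0.55, 0.046, 0.104]), (185, 138, [0.497, -0.035, 0.184]), (188, 112, [0.49, -0.045, 0.184]), (191, 108, [0.483, -0.056, 0.186]), (194, 81, [0.481, -0.059, 0.177])]
277 [(176, 95, [0.494, -0.048, 0.23]), (179, 109, [0.494, -0.048, 0.218]), (182, 116, [0.495, -0.047, 0.207]), (185, 121, [0.502, -0.037, 0.183]), (188, 105, [0.496, -0.047, 0.183]), (191, 113, [0.489, -0.057, 0.184]), (194, 98, [0.484, -0.064, 0.181])]
279 [(176, 44, [0.498, -0.051, 0.23]), (179, 44, [0.501, -0.048, 0.215]), (182, 55, [0.498, -0.052, 0.209]), (185, 146, [0.499, -0.051, 0.196]), (188, 121, [0.492, -0.061, 0.196]), (191, 108, [0.504, -0.045, 0.165]), (194, 104, [0.488, -0.068, 0.181])]
281 [(176, 43, [0.495, -0.066, 0.243]), (179, 78, [0.496, -0.065, 0.231]), (182, 89, [0.497, -0.063, 0.218]), (185, 112, [0.496, -0.064, 0.208]), (188, 142, [0.5, -0.06, 0.192]), (191, 123, [0.5, -0.06, 0.181]), (194, 109, [0.492, -0.072, 0.183])]
283 [(176, 45, [0.497, -0.071, 0.246]), (179, 82, [0.497, -0.072, 0.236]), (182, 90, [0.499, -
[... 986 characters left out ...]
 187, [0.564, -0.016, 0.146]), (185, 186, [0.556, -0.029, 0.148]), (188, 144, [0.543, -0.047, 0.158]), (191, 106, [0.538, -0.054, 0.155]), (194, 103, [0.53, -0.066, 0.158])]
0.003 90 [0.2016 0.2027 0.2034]
0.006 224 [0.1636 0.202  0.2031]
0.01 319 [0.1916 0.1965 0.2001]
0.015 322 [0.1814 0.1825 0.1833]
0.02 513 [0.1815 0.1825 0.1834]
0.023 750 [0.1672 0.1822 0.1833]
0.026 357 [0.1575 0.1586 0.1601]
0.03 496 [0.1576 0.1585 0.1594]
0.035 793 [0.1577 0.1586 0.1594]
0.04 1026 [0.1516 0.1584 0.1594]
0.045 635 [0.106  0.1462 0.1526]
fingertips seen by wrist cam min z [array([ 0.51 , -0.013,  0.335]), array([ 0.52 , -0.098,  0.336]), array([ 0.509, -0.013,  0.321]), array([ 0.52 , -0.097,  0.324])]
```

```bash
python3 -c "
from h import *
c=load('w7');P=cloud(c);g=c['frame'].max(2)
for u in (136,145,152,356,364):
  print(u,[(v,int(g[v,u]),np.round(P[v,u],3).tolist()) for v in range(243,300,6)])
c=load('s6');P=cloud(c);d=np.hypot(P[...,0]-.5065,P[...,1]+.0565);Z=P[...,2];g=c['frame'].max(2)
k=(d<.03)&(Z>.186)&(Z<.26)
for z in np.arange(.186,.25,.006):
  kk=k&(abs(Z-z)<.003); print(round(z,3),kk.sum(),kk.sum() and (g[kk].min(),np.median(g[kk]), np.ptp(np.nonzero(kk)[1])))
"
```

```text
136 [(243, 117, [0.335, 0.1, -0.001]), (249, 87, [0.511, -0.007, 0.322]), (255, 87, [0.511, -0.009, 0.327]), (261, 82, [0.512, -0.011, 0.332]), (267, 31, [0.512, -0.012, 0.336]), (273, 26, [0.511, -0.013, 0.339]), (279, 25, [0.51, -0.013, 0.34]), (285, 24, [0.507, -0.013, 0.34]), (291, 23, [0.505, -0.014, 0.34]), (297, 22, [0.503, -0.014, 0.342])]
145 [(243, 117, [0.337, 0.086, -0.0]), (249, 71, [0.512, -0.011, 0.323]), (255, 36, [0.512, -0.012, 0.327]), (261, 33, [0.511, -0.014, 0.33]), (267, 32, [0.507, -0.013, 0.329]), (273, 30, [0.506, -0.014, 0.331]), (279, 27, [0.503, -0.014, 0.331]), (285, 26, [0.501, -0.014, 0.331]), (291, 25, [0.5, -0.015, 0.333]), (297, 24, [0.497, -0.015, 0.334])]
152 [(243, 118, [0.339, 0.075, -0.0]), (249, 39, [0.51, -0.013, 0.318]), (255, 38, [0.507, -0.013, 0.319]), (261, 35, [0.505, -0.013, 0.32]), (267, 34, [0.502, -0.013, 0.319]), (273, 32, [0.501, -0.014, 0.322]), (279, 30, [0.498, -0.014, 0.322]), (285, 28, [0.496, -0.015, 0.323]), (291, 26, [0.493, -0.015, 0.324]), (297, 57, [0.491, -0.015, 0.326])]
356 [(243, 117, [0.373, -0.229, -0.001]), (249,
[... 575 characters left out ...]
048, 0.444]), (291, 29, [0.512, -0.099, 0.337]), (297, 26, [0.51, -0.099, 0.338])]
0.186 12 (np.uint8(107), np.float64(120.0), np.int64(15))
0.192 10 (np.uint8(120), np.float64(134.5), np.int64(6))
0.198 11 (np.uint8(108), np.float64(143.0), np.int64(6))
0.204 12 (np.uint8(75), np.float64(111.5), np.int64(11))
0.21 21 (np.uint8(43), np.float64(71.0), np.int64(12))
0.216 26 (np.uint8(44), np.float64(72.0), np.int64(12))
0.222 18 (np.uint8(43), np.float64(78.0), np.int64(12))
0.228 19 (np.uint8(41), np.float64(58.0), np.int64(11))
0.234 14 (np.uint8(42), np.float64(67.0), np.int64(8))
0.24 13 (np.uint8(42), np.float64(48.0), np.int64(10))
0.246 24 (np.uint8(41), np.float64(47.5), np.int64(15))
```

Both cameras agree that the real fingertips stand about 38 mm (shut) to 50 mm (open) behind the reported TCP. That explains the high grip, so I go about 40 mm lower in stages, watching the force.

```bash
python3 -m crank '[[[0,0,30],0,0],[[0,0,65],0,0],[[0,0,95],0,0],[[0,0,112],0,0],[[0,0,122],0,0],[[0,0,127],0,0],[[0,0,127],0,0]]'
python3 -m crank '[[[0,0,3],0,0],[[0,0,6],0,0],[[0,0,9],0,0],[[0,0,12],0,0],[[0,0,14],0,0],[[0,0,15],0,0],[[0,0,15],0,0]]'
python3 -c "
from h import *
c=read_camera('wrist');P=cloud(c);save(c,'w8');print(get_state()['eef_pos'],get_state()['contact_force'])
for u in (136,145,152,356,364): print(u,[(v,np.round(P[v,u],3).tolist()) for v in (246,249,252)])
cv2.imwrite('pics/w8.png',c['frame'])"
```

```text
time: 16.9
eef_pos: [0.5063, -0.0568, 0.1415]
tcp_rot: [0.998, 0.057, -0.001, -0.0]
contact_force: [0.7, 0.7, 0.3]
opening: 0.998
finger_force: 0.0
time: 17.6
eef_pos: [0.5066, -0.0569, 0.1271]
tcp_rot: [0.998, 0.057, -0.0, -0.0]
contact_force: [-0.3, -0.3, -0.2]
opening: 0.999
finger_force: 0.0
[ 0.50671021 -0.05690873  0.12727243] [ 0.54789425 -0.82280092 -0.07574034]
136 [(246, [0.512, -0.007, 0.179]), (249, [0.512, -0.008, 0.182]), (252, [0.512, -0.008, 0.184])]
145 [(246, [0.512, -0.011, 0.179]), (249, [0.512, -0.011, 0.181]), (252, [0.513, -0.012, 0.184])]
152 [(246, [0.511, -0.013, 0.176]), (249, [0.51, -0.013, 0.177]), (252, [0.508, -0.013, 0.177])]
356 [(246, [0.523, -0.099, 0.179]), (249, [0.522, -0.098, 0.181]), (252, [0.522, -0.098, 0.183])]
364 [(246, [0.523, -0.102, 0.179]), (249, [0.522, -0.102, 0.181]), (252, [0.522, -0.101, 0.182])]
```

View pics/w8.png

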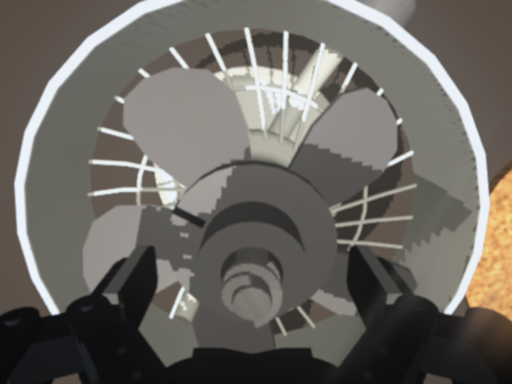

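The wrist view shows the open fingertips at (150,255) and (360,255), beside the boss at (252,270). They sit about 4 mm below its top and clear of the disc. I go a touch lower and close.

```bash
python3 -m crank '[[[0,0,3],0,0],[[0,0,4],0,40],[[0,0,4],0,80],[[0,0,4],0,110],[[0,0,4],0,140],[[0,0,4],0,200],[[0,0,4],0,255],[[0,0,4],0,255],[[0,0,4],0,255],[[0,0,4],0,255]]' 80
```

```text
time: 18.65
eef_pos: [0.5071, -0.057, 0.1239]
tcp_rot: [0.998, 0.057, 0.0, 0.0]
contact_force: [-1.4, 0.5, 5.6]
opening: 0.57
finger_force: 82.2
```

```bash
python3 -m crank '[[[0,0,-2],0,255],[[0,0,-5],0,255],[[0,0,-10],0,255],[[0,0,-20],0,255],[[0,0,-33],0,255],[[0,0,-50],0,255],[[0,0,-68],0,255],[[0,0,-85],0,255],[[0,0,-97],0,255],[[0,0,-100],0,255]]' 80
python3 -c "
from h import *
c=read_camera('side');save(c,'s9');P=cloud(c);e=get_state()['eef_pos'];print(e)
m=(np.hypot(P[...,0]-e[0],P[...,1]-e[1])<.1)&(c['frame'].min(2)>60)&(P[...,2]>.22)&(P[...,2]<.3);q=P[m]
A=np.c_[q[:,:2]-e[:2],np.ones(len(q))];print(m.sum(),np.median(q[:,2]),np.linalg.lstsq(A,q[:,2],rcond=None)[0],np.ptp(q,axis=0))
# cork, second view from wrist pic w6
c=load('w6');f=cv2.cvtColor(c['frame'],cv2.COLOR_BGR2HSV);k=cv2.inRange(f,(8,110,90),(28,255,255));k=cv2.morphologyEx(k,cv2.MORPH_CLOSE,np.ones((7,7)))
cn=max(cv2.findContours(k,0,1)[0],key=cv2.contourArea).reshape(-1,2);cn=cn[(cn[:,0]<505)&(cn[:,1]<350)&(cn[:,1]>3)]
q=plane(c,cn,.01)[:,:2];s=np.linalg.lstsq(np.c_[2*q,np.ones(len(q))],(q**2).sum(1),rcond=None)[0];print('cork',s[:2],np.sqrt(s[2]+s[0]**2+s[1]**2))
z=cloud(c)[180:230,450:500,2];print(np.median(z))
c=load('side0');f=cv2.cvtColor(c['frame'],cv2.COLOR_BGR2HSV);k=cv2.inRange(f,(8,110,90),(28,255,255));k=cv2.morphologyEx(k,cv2.MORPH_OPEN,np.ones((5,5)))
cn=max(cv2.findContours(k,0,1)[0],key=cv2.contourArea).reshape(-1,2);q=plane(c,cn,.01)[:,:2];s=np.linalg.lstsq(np.c_[2*q,np.ones(len(q))],(q**2).sum(1),rcond=None)[0];print('cork',s[:2],np.sqrt(s[2]+s[0]**2+s[1]**2))
"
```

```text
time: 19.65
eef_pos: [0.5078, -0.0573, 0.226]
tcp_rot: [0.998, 0.057, 0.002, 0.001]
contact_force: [0.1, 0.4, -0.4]
opening: 0.571
finger_force: 82.5
[ 0.50748326 -0.05715448  0.22524493]
1442 0.2553513854650582 [0.01545597 0.07648411 0.25913636] [0.17177809 0.18230531 0.06417515]
cork [ 0.4671746  -0.42450591] 0.14843627209324375
0.009303438625417243
cork [ 0.46525364 -0.41614819] 0.14066439186821178
```

```bash
python3 -m crank '[[[-5,25,0],0,255],[[-15,65,0],0,255],[[-25,108,0],0,255],[[-36,152,0],0,255],[[-46,196,0],0,255],[[-56,240,0],0,255],[[-66,282,0],0,255],[[-75,318,0],0,255],[[-81,343,0],0,255],[[-83,354,0],0,255]]' 80
python3 -m crank '[[[0,0,20],0,255],[[0,0,50],0,255],[[0,0,85],0,255],[[0,0,120],0,255],[[0,0,150],0,255],[[0,0,175],0,255],[[0,0,195],0,255],[[0,0,208],0,255],[[0,0,214],0,255],[[0,0,214],0,255]]' 80
python3 -c "
from h import *
print(get_state()['eef_pos'],get_state()['contact_force'],get_state()['qpos'])"
```

```text
time: 20.7
eef_pos: [0.4636, -0.4199, 0.2217]
tcp_rot: [0.998, 0.056, -0.001, -0.001]
contact_force: [-0.5, 0.2, -0.5]
opening: 0.565
finger_force: 82.7
time: 21.7
eef_pos: [0.4647, -0.4173, 0.0087]
tcp_rot: [0.998, 0.058, -0.0, -0.001]
contact_force: [-1.2, 0.5, -0.8]
opening: 0.571
finger_force: 82.7
[ 0.46467726 -0.41734065  0.00865786] [-1.15481174  0.54837521 -0.81355959] [-8.94074742e-01  3.92222358e-01  1.81697353e+00  9.10113894e-05
  9.33926251e-01  5.61492997e-01]
```

```bash
python3 -m crank '[[[0,0,2],0,255],[[0,0,4],0,255],[[0,0,6],0,255],[[0,0,7.5],0,255],[[0,0,7.5],0,255]]' 80; python3 -m crank '[[[0,0,1],0,255],[[0,0,2],0,255],[[0,0,2],0,255],[[0,0,2],0,255]]' 80
```

```text
time: 22.2
eef_pos: [0.4647, -0.418, 0.0018]
tcp_rot: [0.998, 0.057, -0.0, -0.0]
contact_force: [-1.1, -0.5, -0.8]
opening: 0.57
finger_force: 82.7
time: 22.6
eef_pos: [0.4648, -0.4181, -0.0002]
tcp_rot: [0.998, 0.057, -0.0, -0.0]
contact_force: [-0.0, -0.5, -0.4]
opening: 0.571
finger_force: 82.7
```

```bash
python3 -m crank '[[[0,0,0.5],0,255],[[0,0,1],0,255],[[0,0,1.5],0,255],[[0,0,1.5],0,255]]' 80;  python3 -c "
from h import *
c=read_camera('side');P=cloud(c);save(c,'s10')
cv2.imwrite('pics/s10c.png',cv2.resize(c['frame'][250:384,270:430],(640,536)))"
```

```text
time: 23.0
eef_pos: [0.4649, -0.4182, -0.001]
tcp_rot: [0.998, 0.057, -0.0, -0.0]
contact_force: [-1.3, 0.9, 3.3]
opening: 0.571
finger_force: 83.1
```

View pics/s10c.png

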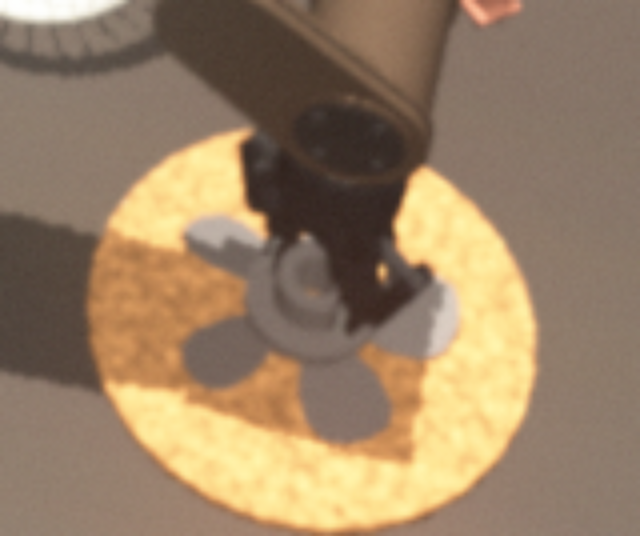

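The blade lies flat at the centre of the tile (boss at about (315,285) in the crop) and a 3.3 N contact is felt. I release and retreat.

```bash
python3 -m crank '[[[0,0,0],0,90],[[0,0,0],0,60],[[0,0,0],0,0],[[0,0,0],0,0],[[0,0,0],0,0],[[0,0,0],0,0],[[0,0,0],0,0]]' 40;  python3 -m crank '[[[0,0,-10],0,0],[[0,0,-30],0,0],[[0,0,-70],0,0],[[0,0,-115],0,0],[[0,0,-160],0,0],[[0,0,-200],0,0],[[0,0,-230],0,0],[[0,0,-230],0,0],[[0,0,-230],0,0]]'
python3 -c "
from h import *
c=read_camera('wrist');P=cloud(c);Z=P[...,2];d=np.hypot(P[...,0]-.465,P[...,1]+.418)
m=(d<.04)&(Z>.053)&(Z<.063);print('boss',m.sum(),np.median(Z[m]),cv2.minEnclosingCircle(np.float32(P[m][:,:2])))
m=(d<.045)&(Z>.025)&(Z<.043);q=P[m];A=np.c_[q[:,:2]-[.465,-.418],np.ones(len(q))];print('disc',np.linalg.lstsq(A,q[:,2],rcond=None)[0])
c=read_camera('side');P=cloud(c);m=(np.abs(P[...,0]-.48)<.05)&(np.abs(P[...,1]-.38)<.05)&(c['frame'].min(2)>90)&(P[...,2]<.2)&(P[...,2]>.094)
print('nut',m.sum(),np.percentile(P[m],[2,98],axis=0))
a=load('side0')['frame'];b=c['frame']
for x,y in((293,150),(383,232)): print('bystander diff',cv2.absdiff(a,b)[y-18:y+18,x-18:x+18].mean())
"
```

```text
time: 23.75
eef_pos: [0.4648, -0.4181, -0.0017]
tcp_rot: [0.998, 0.057, 0.0, 0.0]
contact_force: [0.3, 0.4, -0.7]
opening: 1.0
finger_force: 0.0
time: 24.65
eef_pos: [0.465, -0.4183, 0.2297]
tcp_rot: [0.998, 0.057, 0.001, 0.001]
contact_force: [0.9, 0.5, -0.8]
opening: 1.003
finger_force: 0.0
boss 1118 0.057385506367166245 ((0.46510595083236694, -0.41749221086502075), 0.02449970692396164)
disc [0.00103374 0.00220489 0.03333818]Traceback (most recent call last):
  File "<string>", line 7, in <module>
    print('nut',m.sum(),np.percentile(P[m],[2,98],axis=0))
                        ~~~~~~~~~~~~~^^^^^^^^^^^^^^^^^^^^
    return _quantile_unchecked(
        a, q, axis, out, overwrite_input, method, keepdims, weights)
    return _ureduce(a,
                    func=_quantile_ureduce_func,
    ...<5 lines>...
                    overwrite_input=overwrite_input,
                    method=method)
    r = func(a, **kwargs)
    result = _quantile(arr,
                       quantiles=q,
    ...<2 lines>...
                       out=out,
                       weights=wgt)
    slices_having_nans = np.isnan(arr[-1, ...])
                                  ~~~^^^^^^^^^
IndexError: index -1 is out of bounds for axis 0 with size 0
```

The blade is flat and centred. The nut isn't visible in the side view, probably hidden by the arm, so I check the scene camera.

```bash
python3 -c "
from h import *
c=read_camera('scene');P=cloud(c);save(c,'sc11');m=(np.abs(P[...,0]-.48)<.05)&(np.abs(P[...,1]-.38)<.05)&(c['frame'].min(2)>90)&(P[...,2]<.2)&(P[...,2]>.094)
print('nut',m.sum(),np.percentile(P[m],[2,50,98],axis=0) if m.any() else '')
a=load('scene0')['frame'];b=c['frame']
for x,y in((350,320),(162,322)): print('bystander diff',cv2.absdiff(a,b)[y-20:y+20,x-30:x+30].mean())
"
```

```text
nut 444 [[0.4592257  0.35544827 0.09520061]
 [0.49137234 0.37556809 0.13240968]
 [0.50648115 0.40508804 0.13875257]]
bystander diff 0.8413888888888889
bystander diff 0.91625
```

The nut stands on the riser with its top at about 0.137 m, and the stapler and bell are unmoved.

```bash
python3 -c "
from plant import ctrl
print(ctrl.sign_off())"
```

```text
the job is handed in; nothing more can be done
None
```

The job is handed in, with no verdict returned; my last checks showed the nut standing upright on the riser, the blade flat, boss up and centred on the cork tile, and the stapler and bell unmoved.

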